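# Snap the aerial rod out of its clips

### The arm

A 7-joint arm with a two-finger parallel gripper is mounted at the origin on the work surface. World frame = base frame: x ahead of the robot, y to its left, z up, the work surface at z = 0. Lengths are in mm, angles in rad, forces in N, time in s.
With the tool pointing down it reaches from about 400 to 875 mm from the base axis. Payload 4.4 kg.
Tool frame: the origin (TCP) lies at the very end of the fingers, on their centre line; the grasp point (between the pads) lies 19 mm behind it (ctrl.pinch_z is the z of the grasp point in the tool frame, in mm); z points along the fingers, x is the direction in which the jaws open and shut, and the axes are right-handed (so a half turn about z gives the same grasp; the last joint's range is limited). The gripper opens to 85 mm and grips with 20 to 120 N. Pads are 22 mm wide; open, the fingers measure 114 mm over their backs; the gripper's body (76 mm by 85 mm) begins 54 mm behind the grasp point. The pads swing forward as they close: fully open they stand 13 mm farther back than shut.
Start: joints at [-1.205, 0.628, 0.038, 1.517, -0.027, 0.996, -0.02], TCP at [272.008, 590.364, 231.313] pointing down, gripper open.
Joint ranges: [-3.06, 3.06], [-0.37, 2.12], [-1.25, 1.32], [0.18, 2.47], [-1.1, 4.24], [0.23, 1.98], [-2.94, 2.94]. Speed limits (rad/s): [2.57, 2.57, 3.14, 3.14, 3.14, 3.14, 3.14].

### API

Orientations are given as [roll, pitch, yaw] about the fixed x, y, z axes, in that order (R = Rz(yaw) Ry(pitch) Rx(roll)).
In Python, from cell import sensors, get_image, order, ctrl gives the robot as it stands.
- The arm moves only by the tool arm_command, never from a script. Its argument "rows" is a list that holds one entry, the list of rows, each a list of 6 numbers: the shift along the tool's x, y, z in mm, then the turn, a rotation vector about the tool's x, y, z in degrees. A call has 1 to 20 rows; each row is the pose to reach, as a shift and turn from the pose commanded when the call began, along the tool's axes at that moment; what a row does not reach only later rows make up. A row lasts 1/12 s, in which the tool goes at most 41.7 mm and 7.16 degrees, less where a joint would pass 70% of its speed; a pose out of reach is approached as far as the arm can. A call with a gripper value outside its range is refused whole. "claw" is the opening, from -1 (shut) to 1 (fully open), set as the call begins (left out, the last holds). The fingers move at their own pace and stop on an object; the grip force is fixed at half the most. Time passes only in rows, so rows that repeat a pose let the fingers close. It gives the time, the measured TCP pose, the force and the opening at its end, in the units of the state.
- sensors.read_state(): the state, without advancing time (a new reading comes with each control period).
- get_image(name): name is "side" or "top" or "wrist"; returns a dict with "pixels" (480x640x3 uint8, red, green, blue), "z_map" (480x640 float32, mm along the optical axis (not along the pixel's ray), 0 where there is no reading), "K" (3x3 intrinsics, pixels), "pose" (4x4, takes a point from camera to world coordinates). Camera axes: x right, y up, looking along -z (the intrinsics and any distortion apply to the point x, -y, -z); pixel columns grow to the right and rows downward; lengths in mm; the calibration is good to about 2 mm. A picture is of the moment at which its call begins.
- order.finish_job(): hands the job in, once; it reports no verdict.
The state is a dict: "clock": time; "qpos": joint angles; "qd": joint speeds; "tau": joint torques, N m; "eef_pos": TCP position; "tool_rot": TCP orientation; "force": force on the tool from outside, world axes, zero at the start; "torque": the same for the moment, N m; "width": finger opening in mm.
Only numpy, scipy, OpenCV 4.12 (cv2) and the standard library are available. Lean on these libraries where they do the work, as an engineer would, in place of code of your own. Each camera call takes 0.05 s, during which the arm holds its last target.

### The job

Two ferrite aerial rods lie in sprung clips on two stands; the long one with the copper coil near one end has to go to test. First take the round aluminium valve shield that stands in front of it out of the way and stand it upright on the free part of the wooden turntable, then pull the coil rod straight forward out of its clips and lay it gently in both V notches of the wooden cradle, midway along, its bare end towards the end stop. The ferrite is brittle, so never drop it or lay it on the bench, and leave the plain rod in its clips and everything else where it is.

Things in the scene. Friction and masses are not known exactly. Their poses are not given: they have to be found in the camera images.
- coil_rod: The rod to take: dark round ferrite bar 12 mm diameter, 180 mm long, about 100 g. Origin at the middle of its axis; y runs along the rod, towards the coil end. Near the +y end sits a copper coil, 23 mm diameter, from y = 65 to 87 mm; the rest is bare. At the start it lies in the clips of coil_stand with its coil end to the stand's +y.
- coil_stand: The aluminium stand that holds the coil rod. Origin under the middle of its clips, on the bench, below the middle of the rod. Base plate 56 x 146 x 6 mm (x -24..32 mm); two posts 14 mm wide at y = +-55 mm, behind the rod at x 13.5..21.5 mm, 78 mm high; between the posts nothing but the base plate. The clips are open to -x, the stand's front. Fixed to the bench.
- plain_stand: A stand just like coil_stand, same axes, sizes and clips, that holds the plain rod.
- plain_rod: Plain dark ferrite bar without coil, 12 mm diameter, 140 mm long, origin at the middle, y along it; stays in the clips of plain_stand.
- shield: Round aluminium valve shield, a closed can 34 mm diameter, 68 mm high (straight-sided up to 50 mm, 31 mm diameter above that to 62 mm), about 40 g, standing upright. Origin at the centre of its foot, z up. At the start it stands 58 to 72 mm in front of the coil rod's axis, within 20 mm of the rod's middle sideways.
- turntable_top (a point): Centre of the flat top of the round wooden turntable: 190 mm diameter, top 28 mm above the bench; it does not turn.
- speaker: Chrome loudspeaker frame lying face down on the turntable, its centre 45 mm from the turntable's: rim 96 mm diameter, 5 mm thick, narrowing to a 44 mm magnet whose top is 45 mm above the rim's foot. Origin at the centre of its foot.
- cradle_seat (a point): Point on the axis of a rod laid properly in the cradle, midway along, 38.5 mm above the bench. y runs along the groove, away from the end stop: the coil goes to +y. Between the two notches there is only the base plate, 8 mm thick.
- capacitor: Brown mica-cased capacitor block 50 (x) x 30 (y) mm, 46 mm high with its terminals. Origin under its centre. Leave alone.
- bakelite_knob: Cream bakelite knob, 38 mm diameter, 20 mm high. Origin under its centre. Leave alone.
- screwdriver: Stubby brass-handled screwdriver lying along its x, 98 mm long, 22 mm thick, origin on the bench near its middle. Leave alone.
- spray_can: Upright spray can, 52 mm diameter, 170 mm high. Origin under its centre. Leave alone.
- screw_tin: Small open steel tin, 56 mm diameter, 24 mm high. Origin under its centre. Leave alone.
- coil_mid (a point): Middle of the copper coil, on the rod's axis, 76 mm from the rod's middle.
- cradle: Wooden cradle, fixed; origin on the bench under cradle_seat, same axes. Base 60 mm wide; two 90 degree V notches, each 16 mm thick, at y = +-45 mm, 34 mm wide at the mouth, highest point 49 mm. At y = -108 mm stands the end stop, a plate 60 mm wide and 60 mm high; the rod's bare end goes to that side.
- coil_stand_seat (a point): Point on the rod's axis midway between coil_stand's two clips, 60 mm above the bench; stand's axes. Each steel clip is 14 mm wide at y = +-55 mm, reaches 9 mm forward (-x) and 17 mm up and down. Its jaws are pivoted and sprung: about 8 to 15 N on the middle of the rod, level and straight forward, snaps it out; after 15 mm it is free. Pulling upwards does not free it.
There are look-alikes about, which are no part of the job. Several things look just like the cradle: the one meant starts farthest from the robot's base.

How it is judged (in metres and radians):
On the way, in this order (a step that is already met when the one before it is completed fails the run):
1. the valve shield stands upright, wholly on the turntable and let go, while the coil rod is still in its clips (horizontal distance between shield and turntable_top below 0.078 m and z of shield in the frame of turntable_top between -0.003 and 0.003 m and angle between shield's own z axis and vertical below 0.08 rad and contact force between shield and the fingers below 0.1 N and x of coil_rod in the frame of coil_stand between -0.005 and 0.005 m and z of coil_rod in the frame of coil_stand between 0.055 and 0.065 m), for 0.2 s.
2. the coil rod has come out forward through the mouths of the clips: 12 to 90 mm in front of its seat, within 15 mm of the height of the clips (x of coil_rod in the frame of coil_stand between -0.09 and -0.012 m and z of coil_rod in the frame of coil_stand between 0.045 and 0.075 m and y of coil_rod in the frame of coil_stand between -0.03 and 0.03 m).
At the end, for the whole second after the job is handed in: Shield upright (0.08 rad) and still on the turntable, axis within 78 mm of its centre; coil rod at rest in both V notches: within 4 mm of the seat across and in height, 14 mm along, 0.07 rad of the groove, coil away from the end stop (horizontal distance between shield and turntable_top below 0.078 m and z of shield in the frame of turntable_top between -0.003 and 0.003 m and angle between shield's own z axis and vertical below 0.08 rad and linear speed of each of shield, coil_rod below 0.02 m/s and x of coil_rod in the frame of cradle_seat between -0.004 and 0.004 m and y of coil_rod in the frame of cradle_seat between -0.014 and 0.014 m and z of coil_rod in the frame of cradle_seat between -0.004 and 0.004 m and angle between the y axis of coil_rod and the y axis of cradle_seat, either way round below 0.07 rad and y of coil_mid in the frame of cradle_seat above 0.05 m); the robot touches nothing.
It fails at once if the coil rod is dropped or laid on the bench (its middle below 20 mm or its coil's middle below 18 mm) (height (world z) of coil_rod below 0.02 m or height (world z) of coil_mid below 0.018 m).
It fails at once if the coil rod is pressed or dropped hard on the cradle (over 60 N) (contact force between coil_rod and cradle above 60 N).
It fails at once if the plain rod moved by more than 8 mm (distance of plain_rod from where it was at the start of the episode above 0.008 m).
It fails at once if the speaker frame, capacitor block, knob, screwdriver, spray can or screw tin moved by more than 15 mm (distance of any of speaker, capacitor, bakelite_knob, screwdriver, spray_can, screw_tin from where it was at the start of the episode above 0.015 m).
It also fails if it takes over 61 s, if anything falls off the work surface, if the arm or the gripper's body presses on something with over 40 N, if the wrist force passes 120 N, or if a joint passes its speed limit or range.

## Working session

There is one attempt and no reset: what is moved stays moved. The work goes in short steps, Python scripts to look and compute and a tool call to move; the robot and the scene stay as the last step left them, time stands still between calls to the robot, and variables do not carry over. Pictures are saved under pics/ and viewed, and the job is handed in when it is done.

Besides the shell and the picture viewer there is one more tool, called after ">>>" as a command line: name --argument value ..., lists and objects as JSON in quotes. arm_command: Moves the arm, as the interface text tells. Its arguments: {"type":"object","properties":{"rows":{"type":"array","items":{"type":"array","items":{"type":"array","items":{"type":"number"}}}},"claw":{"type":"number"}},"required":["rows"]}

```bash
mkdir -p pics; ls
cat > h.py <<'E'
import numpy as np, cv2
from cell import sensors,get_image,order,ctrl
def save(n,im): cv2.imwrite('pics/'+n,cv2.cvtColor(im['pixels'],cv2.COLOR_RGB2BGR))
def pts(im):
    z=im['z_map'];K=im['K'];v,u=np.mgrid[:480,:640]
    P=np.stack([(u-K[0,2])/K[0,0]*z,-(v-K[1,2])/K[1,1]*z,-z],-1)
    T=im['pose'];return P@T[:3,:3].T+T[:3,3]
E
python3 - <<'E'
from h import *
s=sensors.read_state();print(s)
for n in ['side','top','wrist']:
    im=get_image(n);save(n+'0.png',im);np.savez('/tmp/'+n+'0.npz',**im);print(n,im['K'].tolist(),im['pose'].round(3).tolist(),[k for k in im])
E
```

```text
pics
{'clock': 0.0, 'qpos': array([-1.20477932,  0.6293352 ,  0.03845082,  1.51837103, -0.02700412,
        0.99626678, -0.01999076]), 'qd': array([-0.00031029, -0.00043083, -0.00085042,  0.00067924, -0.00049073,
        0.00021775,  0.00038989]), 'tau': array([ 1.08147735e-03, -5.63406730e+01,  1.22694690e+00, -1.93439466e+01,
        1.10954186e-02,  1.06222025e-02, -7.85118573e-06]), 'eef_pos': array([271.75897961, 589.78659004, 230.39534267]), 'tool_rot': array([3.14156701e+00, 1.86193843e-03, 1.13897905e+00]), 'force': array([-0.06567555, -0.27588525, -0.28884916]), 'torque': array([ 0.02882424,  0.01675264, -0.00593808]), 'width': 85.5598294601074}
side [[577.9358914479553, 0.0, 319.53340077791427], [0.0, 577.9358914479553, 246.75696041230142], [0.0, 0.0, 1.0]] [[0.923, 0.253, -0.29, 73.067], [-0.385, 0.613, -0.69, -879.61], [0.003, 0.749, 0.663, 896.607], [0.0, 0.0, 0.0, 1.0]] ['pixels', 'z_map', 'K', 'pose']
top [[480.9343578044597, 0.0, 317.20671288072197], [0.0, 480.9343578044597, 243.39264802626957], [0.0, 0.0, 1.0]] [[0.02, 0.994, -0.106, 347.083], [-1.0, 0.019, -0.004, -11.414], [-0.002, 0.106, 0.994, 953.413], [0.0, 0.0, 0.0, 1.0]] ['pixels', 'z_map', 'K', 'pose']
wrist [[334.04555505004294, 0.0, 315.47067241469347], [0.0, 334.04555505004294, 240.18019236094443], [0.0, 0.0, 1.0]] [[0.419, -0.875, -0.242, 211.491], [0.908, 0.403, 0.114, 617.403], [-0.002, -0.267, 0.964, 372.351], [0.0, 0.0, 0.0, 1.0]] ['pixels', 'z_map', 'K', 'pose']
```

View pics/side0.png

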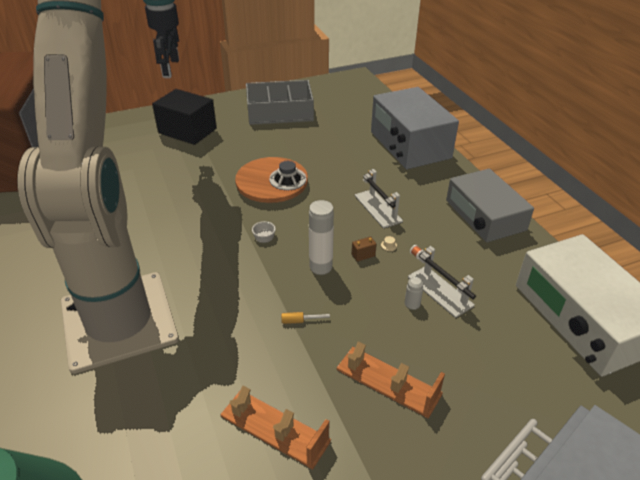

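View pics/top0.png

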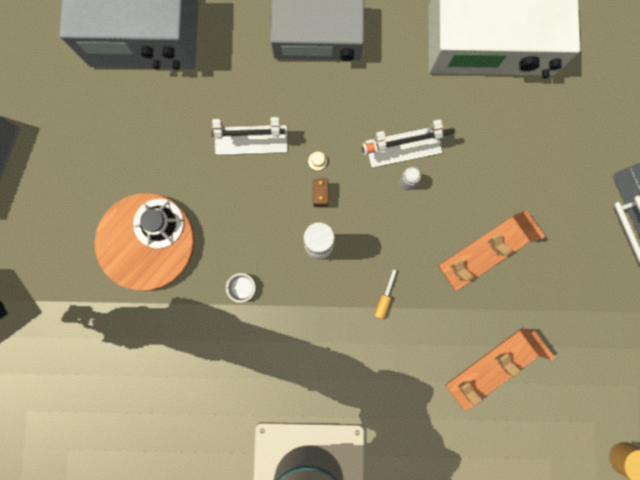

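View pics/wrist0.png

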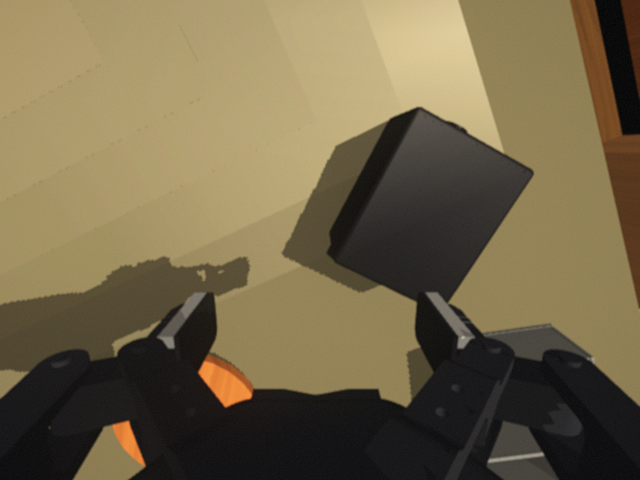

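The top view shows the turntable at about (145,242) with the speaker at (158,223). The plain stand is at (250,135), and the coil stand at (403,145) has its coil at (370,147). The shield is at (411,178) and the spray can at (319,240). There are two cradles, at (492,250) and (500,370), and the first is the farther one. Next I'll measure them.

```bash
cat > m.py <<'E'
from h import *
top=dict(np.load('/tmp/top0.npz'));side=dict(np.load('/tmp/side0.npz'))
for n,im in (('top',top),('side',side)):
    P=pts(im);hsv=cv2.cvtColor(im['pixels'],cv2.COLOR_RGB2HSV).astype(int);H,S,V=hsv[...,0],hsv[...,1],hsv[...,2]
    ok=im['z_map']>0
    print('==',n,'valid',ok.mean(),'bench z',np.median(P[...,2][ok&(P[...,0]>300)&(P[...,0]<800)&(abs(P[...,1])<400)]))
    X,Y,Z=P[...,0],P[...,1],P[...,2]
    # wood
    m=((H<=14)&(S>130)&(V>90)&ok&(Z<90)&(Z>3)).astype(np.uint8)
    nn,l,st,c=cv2.connectedComponentsWithStats(m)
    for i in range(1,nn):
        if st[i,4]>25:
            q=P[l==i]; print('wood',st[i],q.mean(0).round(1),q.min(0).round(0),q.max(0).round(0))
    # objects above bench
    m=(ok&(Z>10)&(Z<200)&(X>350)&(X<950)&(abs(Y)<450)).astype(np.uint8)
    nn,l,st,c=cv2.connectedComponentsWithStats(m)
    for i in range(1,nn):
        if st[i,4]>25:
            q=P[l==i]; print('obj',st[i],q.mean(0).round(1),q.min(0).round(0),q.max(0).round(0))
E
python3 m.py
```

```text
== top valid 0.9959635416666667 bench z -1.2936370131363333
wood [367 144   7   8  50] [ 626.7 -104.2   66.5] [ 620. -110.   61.] [634. -98.  70.]
wood [314 180  14  24 210] [545.2 -12.   38.3] [523. -25.  35.] [569.   1.  42.]
wood [  95  194   99   96 5342] [428.6 338.4  26.6] [351. 235.  16.] [538. 424.  33.]
wood [ 439  211  106   80 2569] [ 445.8 -351.6   12.3] [ 362. -433.    3.] [ 512. -248.   63.]
wood [ 447  328  107   82 2795] [ 220.1 -359.6   11.9] [ 136. -443.    3.] [ 291. -262.   63.]
obj [  70    0  129   70 8135] [829.3 338.   98.5] [788. 249.  10.] [948. 450. 130.]
obj [ 271    0   93   62 5440] [8.611e+02 4.000e-01 6.640e+01] [813. -89.  10.] [920.  91.  80.]
obj [ 429    0  131   75 9354] [ 841.  -331.6   88.1] [ 789. -450.   10.] [ 949. -228.  109.]
obj [212 117  74  22 712] [656.7 130.1  65.1] [643.  58.  26.] [679. 198.  79.]
obj [362 120  94  35 920] [ 646.6 -173.5   64. ] [ 615. -267.   11.] [680. -90.  80.]
obj [312 153  13  13 138] [616.   -5.3  17.5] [604. -18.  10.] [629.   6.  23.]
obj [400 167  21  23 345] [ 572.7 -182.7   52.5] [ 560. -200.   10.] [ 592
[... 2147 characters left out ...]
8.  112.]
obj [351 236  26  24 431] [542.4 -19.   31.9] [520. -30.  10.] [572.   6.  51.]
obj [384 236  11  11 101] [614.   -9.   18.8] [602. -22.  10.] [628.   9.  25.]
obj [410 245  66  59 883] [ 647.8 -179.1   60.1] [ 614. -268.   10.] [681. -92.  81.]
obj [405 277  18  30 432] [ 570.7 -194.4   45.5] [ 558. -206.   10.] [ 589. -170.   71.]
obj [304 314  26   5  81] [ 374.  -154.5   14.8] [ 350. -162.   11.] [ 398. -141.   19.]
obj [346 341  21  34 345] [ 396.9 -287.4   30.8] [ 376. -308.   10.] [ 423. -253.   51.]
obj [386 363  23  31 342] [ 446.8 -361.1   31.6] [ 426. -378.   10.] [ 473. -326.   51.]
obj [421 372  24  42 361] [ 481.6 -419.2   43.9] [ 459. -435.   10.] [ 513. -394.   64.]
```

Run:
```python
from h import *
top=dict(np.load('/tmp/top0.npz'))
p=cv2.cvtColor(top['pixels'],cv2.COLOR_RGB2BGR)
cv2.imwrite('pics/topc.png',cv2.resize(p[90:290,350:550],(800,800)[:2],interpolation=cv2.INTER_CUBIC)[:600])
side=dict(np.load('/tmp/side0.npz'));p=cv2.cvtColor(side['pixels'],cv2.COLOR_RGB2BGR)
cv2.imwrite('pics/sidec.png',cv2.resize(p[230:430,330:530],(600,600),interpolation=cv2.INTER_CUBIC))
```

```text
(no output)
```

View pics/topc.png

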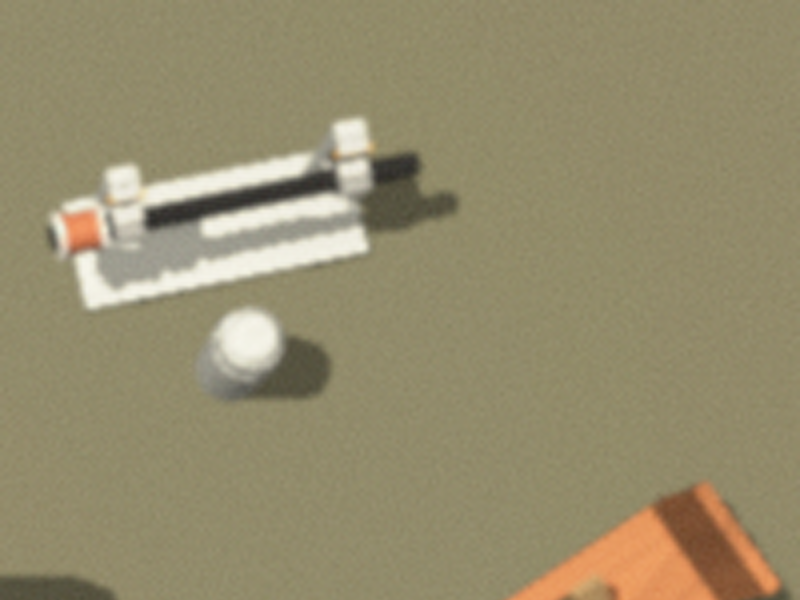

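View pics/sidec.png

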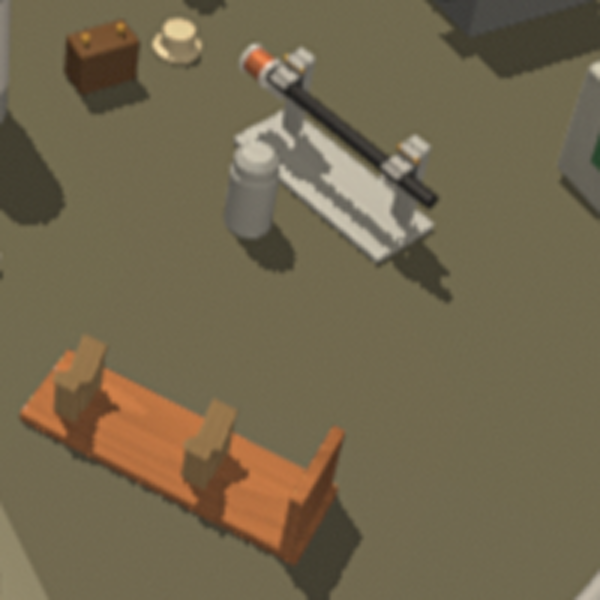

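The crops show the coil end (copper, crop (80,232)) to the left (+y) and the bare end to the right. The end stop of the far cradle is also on the right, so the rod only needs a small turn. Next come precise fits from both views.

```bash
cat > m2.py <<'E'
from h import *
def cast(im,uv,z):
    uv=np.asarray(uv,float);K=im['K'];T=im['pose']
    d=np.stack([(uv[:,0]-K[0,2])/K[0,0],-(uv[:,1]-K[1,2])/K[1,1],-np.ones(len(uv))],-1)@T[:3,:3].T
    return T[:3,3]+d*((z-T[2,3])/d[:,2])[:,None]
if __name__=='__main__':
  for n in ('top','side'):
    im=dict(np.load(f'/tmp/{n}0.npz'));P=pts(im);X,Y,Z=np.moveaxis(P,-1,0)
    hsv=cv2.cvtColor(im['pixels'],cv2.COLOR_RGB2HSV).astype(int);H,S,V=np.moveaxis(hsv,-1,0)
    print('==',n)
    def uv(m): v,u=np.nonzero(m); return np.stack([u,v],-1)
    box=(X>600)&(X<700)&(Y>-285)&(Y<-80)&(Z>45)&(Z<75)
    dark=box&(V<75)
    q=cast(im,uv(dark),60)[:,:2]; c=q.mean(0); w=np.linalg.svd(q-c)[2][0]; w=w*np.sign(w[1]); t=(q-c)@w
    print('rod dark n',len(q),'c',c.round(1),'dir',w.round(4),'ang',np.degrees(np.arctan2(w[1],w[0])).round(1),'t',t.min().round(1),t.max().round(1),'zmed',np.median(Z[dark]).round(1))
    cu=box&(H<15)&(S>120)&(V>80)
    k=cast(im,uv(cu),60)[:,:2]; print('coil c',k.mean(0).round(1),'t',((k-c)@w).mean().round(1),'off',((k-c)@np.array([w[1],-w[0]])).mean().round(1),'n',len(k))
    print('rod ends',(c+w*t.min()).round(1),(c+w*t.max()).round(1))
    # shield top disc
    s=(X>545)&(X<605)&(Y<-160)&(Y>-215)&(Z>10)&(Z<80)
    zt=np.percentile(Z[s],95); tp=s&(Z>zt-6)
    (cc,r)=cv2.minEnclosingCircle(cast(im,uv(tp),68)[:,:2].astype(np.float32)); print('shield top',np.round(cc,1),round(r,1),'z',zt.round(1), 'mean',P[tp].mean(0).round(1))
    # turntable
    tt=(H<=14)&(S>130)&(V>90)&(Z<45)&(Z>15)&(X>330)&(X<560)&(Y>220)&(Y<440)
    hull=cv2.convexHull(cast(im,uv(tt),28)[:,:2].astype(np.float32))
    (cc,r)=cv2.minEnclosingCircle(hull); print('turntable',np.round(cc,1),round(r,1),'z',np.median(Z[tt]).round(1)); tc=np.array(cc)
    sp=(X>330)&(X<560)&(Y>220)&(Y<440)&(Z>60)
    print('speaker magnet',P[sp].mean(0).round(1),np.linalg.norm(P[sp].mean(0)[:2]-tc).round(1))
    # cradle notches
    for nm,bx in (('a',(350,450,-320,-245)),('b',(420,475,-385,-325)),('stop',(450,520,-440,-390))):
        b=(X>bx[0])&(X<bx[1])&(Y>bx[2])&(Y<bx[3])&(Z>(20 if nm!='stop' else 52))&(Z<70)
        q=P[b];print(nm,q.mean(0).round(1),'zmax',np.percentile(q[:,2],97).round(1),len(q))
    ba=(X>330)&(X<530)&(Y>-450)&(Y<-230)&(H<=14)&(S>130)&(V>60)&(Z<15)
    nn,l,st,_=cv2.connectedComponentsWithStats(ba.astype(np.uint8));i=1+np.argmax(st[1:,4])
    rr=cv2.minAreaRect(cast(im,uv(l==i),8)[:,:2].astype(np.float32));print('base rect',rr,cv2.boxPoints(rr).round(0).tolist(),'z',np.median(Z[l==i]).round(1))
E
python3 m2.py
```

```text
== top
rod dark n 213 c [ 649.6 -198.6] dir [-0.2231  0.9748] ang 102.9 t -67.1 63.5 zmed 63.2
coil c [ 628.7 -105.2] t 95.7 off 0.4 n 58
rod ends [ 664.6 -264. ] [ 635.5 -136.7]
shield top [ 575.8 -184.5] 14.5 z 67.3 mean [ 576.9 -185.6   65. ]
turntable [443.6 328.4] 95.3 z 26.7
speaker magnet [478.4 299.8  71. ] 45.0
a [ 397.9 -284.    36.4] zmax 45.6 224
b [ 448.6 -357.9   36. ] zmax 44.8 241
stop [ 487.  -413.6   57. ] zmax 60.7 170
base rect ((436.4171447753906, -338.0063781738281), (60.074859619140625, 183.1884307861328), 34.18635177612305) [[360.0, -279.0], [463.0, -431.0], [513.0, -397.0], [410.0, -245.0]] z 5.8
== side
rod dark n 301 c [ 649.3 -196.8] dir [-0.221   0.9753] ang 102.8 t -72.4 71.6 zmed 63.9
coil c [627.9 -97.8] t 101.2 off 1.0 n 47
rod ends [ 665.3 -267.4] [ 633.5 -127. ]
shield top [ 572.5 -191.1] 16.0 z 69.2 mean [ 574.3 -189.8   67.2]
turntable [441.2 323.5] 102.6 z 29.1
speaker magnet [476.2 295.3  71.4] 45.0
a [ 397.5 -287.1   36.7] zmax 48.1 256
b [ 447.4 -361.5   36.8] zmax 48.2 267
stop [ 484.2 -416.9   59.6] zmax 63.1 171
base rect ((436.1341552734375, -344.248291015625), (64.06402587890625, 190.4791259765625), 34.224830627441406) [[356.0, -284.0], [463.0, -441.0], [516.0, -405.0], [409.0, -247.0]] z 8.6
```

```bash
cat > go.py <<'E'
import sys
from h import *
from scipy.spatial.transform import Rotation as R
def plan(x,y,z,yaw):
    s=sensors.read_state();R0=R.from_euler('xyz',s['tool_rot'])
    d=R0.inv().apply(np.array([x,y,z])-s['eef_pos'])
    rv=np.degrees((R0.inv()*R.from_euler('xyz',[np.pi,0,np.radians(yaw)])).as_rotvec())
    print('now',s['eef_pos'].round(1),np.degrees(s['tool_rot']).round(2),'w',round(s['width'],1),'F',s['force'].round(1),'t',round(s['clock'],2))
    print('shift',d.round(1),'rv',rv.round(2),'rows>=',max(np.linalg.norm(d)/41.7,np.linalg.norm(rv)/7.16))
if __name__=='__main__': plan(*map(float,sys.argv[1:5]))
E
python3 go.py 574 -188 230 -40
```

```text
now [271.8 589.9 230.6] [1.800e+02 8.000e-02 6.526e+01] w 85.7 F [-0.2  0.6  0.1] t 0.15
shift [-580.   600.     1.4] rv [8.0000e-02 6.0000e-02 1.0526e+02] rows>= 20.012976073152956
```

>>> arm_command --rows '[[[-29,30,0,0,0,5],[-58,60,0,0,0,10],[-87,90,0,0,0,16],[-116,120,0,0,0,21],[-145,150,0,0,0,26],[-174,180,0,0,0,32],[-203,210,0,0,0,37],[-232,240,0,0,0,42],[-261,270,0,0,0,47],[-290,300,0,0,0,53],[-319,330,0,0,0,58],[-348,360,0,0,0,63],[-377,390,0,0,0,68],[-406,420,0,0,0,74],[-435,450,0,0,0,79],[-464,480,0,0,0,84],[-493,510,0,0,0,90],[-522,540,0,0,0,95],[-551,570,0,0,0,100],[-580,600,1,0,0,105]]]'

```text
clock: 1.82
eef_pos: [574.2, -188.2, 230.3]
tool_rot: [-3.141, 0.0, -0.698]
force: [0.1, 0.4, -0.2]
width: 85.4
```

```bash
python3 go.py 574 -188 230 -40
python3 - <<'E'
from h import *
im=get_image('wrist');save('w1.png',im);np.savez('/tmp/w1.npz',**im)
P=pts(im);m=(P[...,2]>55)&(P[...,2]<80)&(abs(P[...,0]-574)<40)&(abs(P[...,1]+188)<40)
print(P[m].mean(0),m.sum(), sensors.read_state()['qpos'])
E
```

```text
now [ 574.2 -188.2  230.3] [-1.7998e+02  1.0000e-02 -3.9980e+01] w 85.4 F [ 0.1  0.4 -0.2] t 1.82
shift [-0.3 -0.1  0.3] rv [-0.02  0.01  0.02] rows>= 0.010216038830303687
[ 579.51818884 -187.06235702   65.26614773] 814 [-0.06134257  0.62554671  0.56798075  1.65514455 -0.38238626  0.96699225
 -0.0719651 ]
```

View pics/w1.png

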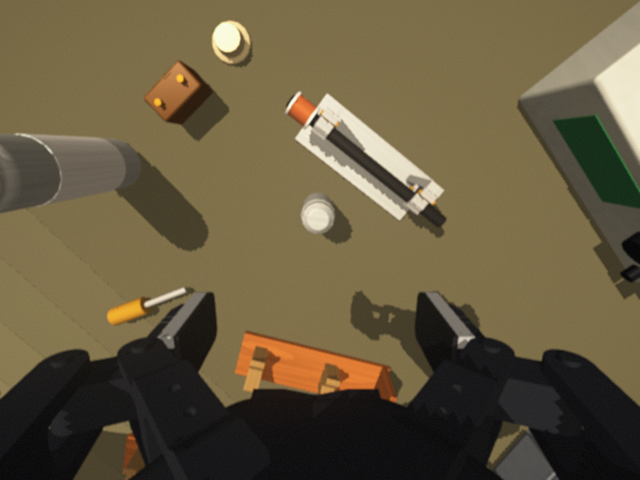

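The wrist view shows the shield's top disc at (318,214) and the rod from the coil at (302,110) to the bare end at (437,215). I'll compare these with the other cameras.

Run:
```python
from m2 import *
im=dict(np.load('/tmp/w1.npz'));P=pts(im);X,Y,Z=np.moveaxis(P,-1,0)
hsv=cv2.cvtColor(im['pixels'],cv2.COLOR_RGB2HSV).astype(int);H,S,V=np.moveaxis(hsv,-1,0)
def uv(m): v,u=np.nonzero(m); return np.stack([u,v],-1)
print('cam',im['pose'][:3,3].round(0))
s=(abs(X-577)<35)&(abs(Y+188)<35)&(Z>10)&(Z<80);zt=np.percentile(Z[s],95)
tp=s&(Z>zt-3);cc,r=cv2.minEnclosingCircle(cast(im,uv(tp),68)[:,:2].astype(np.float32));print('shield',cc,r,zt)
print('shield all',[ (P[s&(Z>a)&(Z<a+10)].mean(0).round(1)) for a in (10,20,30,40,50,60)])
box=(X>600)&(X<700)&(Y>-285)&(Y<-80)&(Z>45)&(Z<78)
d=box&(V<75);q=cast(im,uv(d),60)[:,:2];c=q.mean(0);w=np.linalg.svd(q-c)[2][0];w*=np.sign(w[1]);t=(q-c)@w
print('rod',c,w,c+w*t.min(),'z',np.median(Z[d]))
cu=box&(H<15)&(S>120)&(V>80);k=cast(im,uv(cu),60)[:,:2].mean(0);print('coil',k,'centre',k-76*w)
g=(Z<20)&(X>400)&(X<650)&(Y<-50)&(Y>-250);print('bench',np.median(Z[g]))
for nm,bx in (('a',(350,450,-320,-245)),('b',(420,475,-385,-325))):
    b=(X>bx[0])&(X<bx[1])&(Y>bx[2])&(Y<bx[3])&(Z>20)&(Z<70);print(nm,P[b].mean(0).round(1),b.sum())
```

```text
cam [ 618. -137.  372.]
shield (578.823974609375, -187.65853881835938) 12.566153526306152 68.06548937563201
shield all [array([ 587.6, -177.2,   15.1]), array([ 586.8, -177.4,   25.1]), array([ 587.4, -177.9,   35.2]), array([ 585.6, -179.6,   46.8]), array([ 585.6, -179. ,   52.9]), array([ 579.3, -187.4,   65.5])]
rod [ 649.77885236 -194.02220112] [-0.22116843  0.97523563] [ 666.76105647 -268.90472755] z 64.32255446949694
coil [ 629.59700132 -105.04053775] centre [ 646.40580166 -179.15844538]
bench -0.598349050518209
a [ 401.8 -285.    36.7] 527
b [ 457.8 -353.9   33.4] 366
```

```bash
python3 go.py 577 -187 22 -40
```

```text
now [ 575.8 -199.1  230.6] [179.68  -0.55 -40.68] w 85.4 F [ 4.6 -8.3  1.6] t 1.87
shift [ -9.  -11.2 208.5] rv [ 0.33 -0.55 -0.68] rows>= 5.011197556358988
```

>>> arm_command --rows '[[[0,0,0,0,0,0],[0,0,0,0,0,0],[2,-3,0,0,0,0],[2,-3,0,0,0,0],[2,-3,25,0,0,0],[2,-3,55,0,0,0],[2,-3,85,0,0,0],[2,-3,115,0,0,0],[2,-3,145,0,0,0],[2,-3,170,0,0,0],[2,-3,190,0,0,0],[2,-3,200,0,0,0],[2,-3,207,0,0,0],[2,-3,207,0,0,0],[2,-3,207,0,0,0]]]'

```text
clock: 3.12
eef_pos: [577.9, -185.2, 24.1]
tool_rot: [-3.141, -0.001, -0.693]
force: [0.4, -0.3, 0.4]
width: 85.5
```

```bash
python3 go.py 577 -187 22 -40
python3 - <<'E'
from h import *
im=get_image('wrist');save('w2.png',im)
E
```

```text
now [ 577.9 -185.2   24.1] [-1.7997e+02 -6.0000e-02 -3.9700e+01] w 85.5 F [ 0.4 -0.3  0.4] t 3.12
shift [0.5 2.  2.1] rv [-0.03 -0.06  0.3 ] rows>= 0.0704590283683995
```

View pics/w2.png

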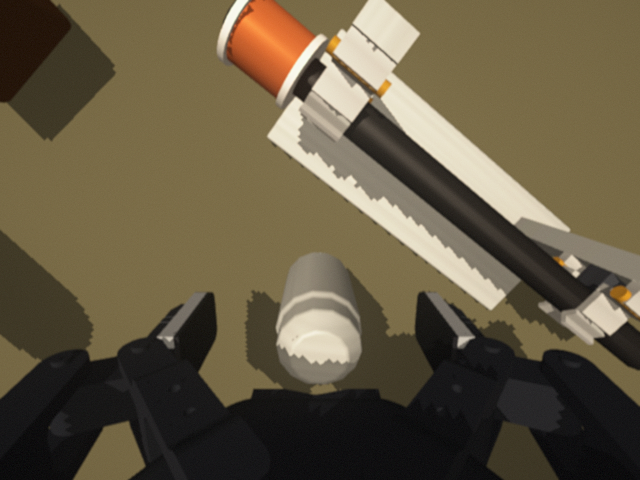

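The shield stands centred between the fingers, at column 320 with the fingers at 215 and 420. Closing now.

>>> arm_command --rows '[[[0,0,0,0,0,0],[0,0,0,0,0,0],[0,0,0,0,0,0],[0,0,0,0,0,0],[0,0,0,0,0,0],[0,0,0,0,0,0],[0,0,0,0,0,0],[0,0,0,0,0,0],[0,0,0,0,0,0],[0,0,0,0,0,0]]]' --claw -1

```text
clock: 4.0
eef_pos: [577.6, -185.5, 24.0]
tool_rot: [-3.141, -0.001, -0.694]
force: [-0.4, 0.8, 5.3]
width: 32.4
```

```bash
python3 go.py 402 359 230 50
python3 - <<'E'
from h import *
im=get_image('wrist');save('w3.png',im)
E
```

```text
now [ 577.6 -185.5   24. ] [-1.7997e+02 -4.0000e-02 -3.9740e+01] w 32.4 F [-0.4  0.8  5.3] t 4.0
shift [-483.  -306.5 -206.2] rv [ 1.000e-02 -6.000e-02 -8.974e+01] rows>= 14.582722004876578
```

View pics/w3.png

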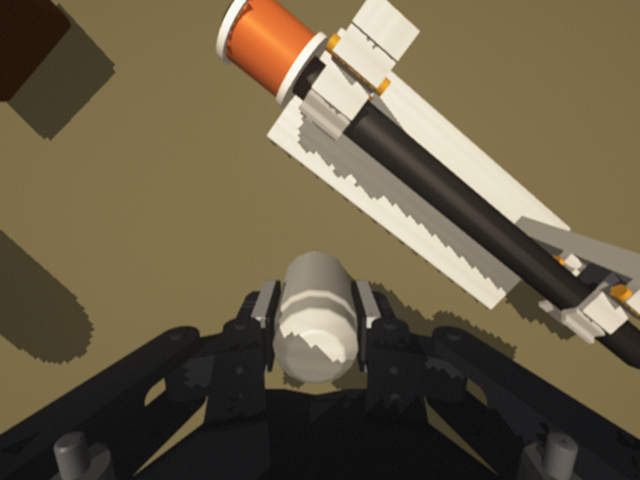

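>>> arm_command --rows '[[[0,0,-10,0,0,0],[0,0,-30,0,0,0],[0,0,-60,0,0,0],[0,0,-95,0,0,0],[0,0,-130,0,0,0],[0,0,-165,0,0,0],[0,0,-190,0,0,0],[0,0,-205,0,0,0],[-15,-9,-206,0,0,-3],[-39,-25,-206,0,0,-8],[-70,-45,-206,0,0,-14],[-102,-65,-206,0,0,-20],[-134,-85,-206,0,0,-26],[-166,-105,-206,0,0,-32],[-198,-125,-206,0,0,-38],[-230,-145,-206,0,0,-44],[-262,-165,-206,0,0,-50],[-294,-186,-206,0,0,-56],[-326,-206,-206,0,0,-62],[-358,-226,-206,0,0,-68]]]'

```text
clock: 5.72
eef_pos: [445.5, 218.6, 229.9]
tool_rot: [3.141, -0.0, 0.498]
force: [-0.0, 0.2, -0.8]
width: 32.2
```

```bash
python3 go.py 402 359 60 50
```

```text
now [445.5 218.6 229.9] [ 1.7999e+02 -3.0000e-02  2.8530e+01] w 32.2 F [-0.   0.2 -0.8] t 5.72
shift [  28.8 -144.1  169.9] rv [ 2.000e-02 -2.000e-02 -2.147e+01] rows>= 5.387594789171486
```

>>> arm_command --rows '[[[7,-36,0,0,0,-6],[14,-72,0,0,0,-12],[21,-108,0,0,0,-17],[26,-130,0,0,0,-21],[29,-144,0,0,0,-21],[29,-144,0,0,0,-21],[29,-144,15,0,0,-21],[29,-144,40,0,0,-21],[29,-144,70,0,0,-21],[29,-144,100,0,0,-21],[29,-144,125,0,0,-21],[29,-144,145,0,0,-21],[29,-144,160,0,0,-21],[29,-144,168,0,0,-21],[29,-144,172,0,0,-21],[29,-144,172,0,0,-21],[29,-144,172,0,0,-21]]]'

```text
clock: 7.13
eef_pos: [404.7, 357.4, 58.0]
tool_rot: [3.141, -0.001, 0.858]
force: [0.7, -0.5, -0.3]
width: 32.0
```

```bash
python3 go.py 402 359 52 50
python3 - <<'E'
from h import *
im=get_image('side');save('s2.png',im)
p=cv2.cvtColor(im['pixels'][130:230,210:340],cv2.COLOR_RGB2BGR);cv2.imwrite('pics/s2c.png',cv2.resize(p,None,fx=5,fy=5,interpolation=cv2.INTER_CUBIC))
im=get_image('wrist');save('w4.png',im)
E
```

```text
now [404.7 357.4  58. ] [ 1.7996e+02 -5.0000e-02  4.9170e+01] w 32.0 F [ 0.7 -0.5 -0.3] t 7.13
shift [-0.5 -3.1  6. ] rv [ 0.04 -0.05 -0.83] rows>= 0.16313915019445818
```

View pics/s2c.png

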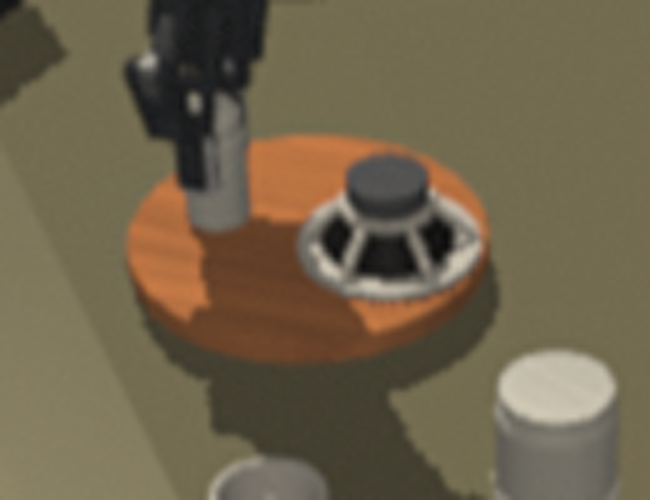

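View pics/w4.png

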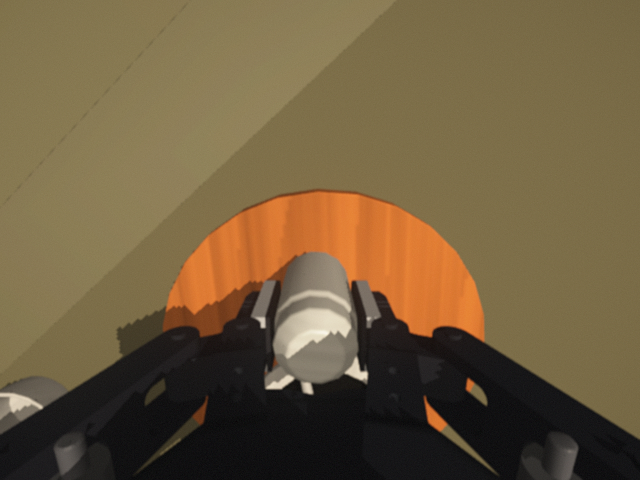

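Both views show the shield held upright over the free part of the turntable, well clear of the speaker. Lowering slowly.

>>> arm_command --rows '[[[0,0,1.5,0,0,0],[0,0,3,0,0,0],[0,0,4.5,0,0,0],[0,0,5.5,0,0,0],[0,0,6,0,0,0],[0,0,6,0,0,0],[0,0,6,0,0,0]]]'

```text
clock: 7.82
eef_pos: [403.8, 358.0, 52.0]
tool_rot: [-3.141, -0.0, 0.86]
force: [-0.4, -0.8, 6.6]
width: 32.4
```

>>> arm_command --rows '[[[0,0,0,0,0,0],[0,0,0,0,0,0],[0,0,0,0,0,0],[0,0,0,0,0,0],[0,0,0,0,0,0],[0,0,0,0,0,0],[0,0,-10,0,0,0],[0,0,-30,0,0,0],[0,0,-60,0,0,0],[0,0,-95,0,0,0],[0,0,-130,0,0,0],[0,0,-160,0,0,0],[0,0,-178,0,0,0],[0,0,-178,0,0,0]]]' --claw 1

```text
clock: 8.98
eef_pos: [405.9, 359.5, 234.4]
tool_rot: [3.141, -0.009, 0.859]
force: [0.5, 0.8, 0.3]
width: 85.6
```

```bash
python3 - <<'E'
from m2 import *
im=get_image('top');P=pts(im);save('t3.png',im)
m=(P[...,2]>60)&(P[...,2]<110)&(abs(P[...,0]-403)<35)&(abs(P[...,1]-358)<35)
v,u=np.nonzero(m);print(P[m].mean(0) if m.any() else None,m.sum())
im=get_image('side');P=pts(im);save('s3.png',im)
m=(P[...,2]>35)&(P[...,2]<110)&(abs(P[...,0]-403)<35)&(abs(P[...,1]-358)<35)
print(P[m].mean(0),np.percentile(P[m][:,2],95))
p=cv2.cvtColor(im['pixels'][130:230,210:340],cv2.COLOR_RGB2BGR);cv2.imwrite('pics/s3c.png',cv2.resize(p,None,fx=5,fy=5,interpolation=cv2.INTER_CUBIC))
E
python3 go.py 644.5 -177.5 230 12.8
```

```text
[403.05290185 352.01921088  86.01040695] 354
[400.04427573 347.33516201  70.04458217] 97.66828496315892
now [403.9 358.  230.4] [-1.800e+02 -1.100e-01  4.926e+01] w 85.7 F [ 0.4 -0.4 -0.6] t 9.08
shift [-2.487e+02  5.318e+02 -1.000e-01] rv [-0.04 -0.1  36.46] rows>= 14.078744397025645
```

View pics/s3c.png

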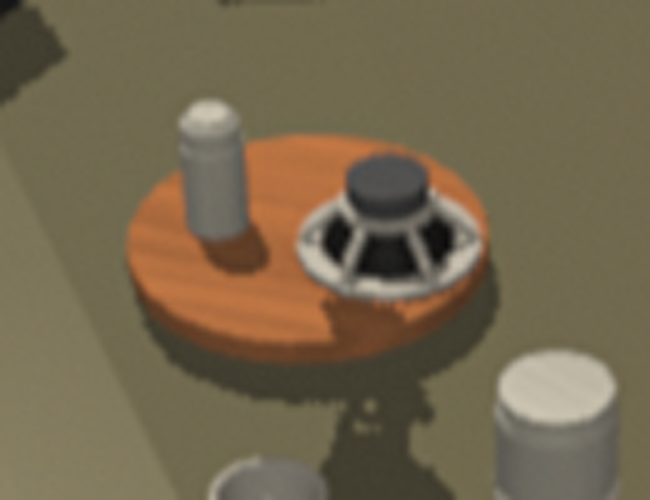

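The shield stands upright and free on the turntable. Now moving over the rod.

>>> arm_command --rows '[[[-8,17,0,0,0,1],[-22,47,0,0,0,3],[-38,81,0,0,0,6],[-54,115,0,0,0,8],[-70,149,0,0,0,11],[-86,183,0,0,0,13],[-102,217,0,0,0,15],[-118,251,0,0,0,18],[-134,286,0,0,0,20],[-150,320,0,0,0,22],[-166,354,0,0,0,25],[-182,388,0,0,0,27],[-198,422,0,0,0,29],[-214,456,0,0,0,31],[-229,490,0,0,0,34],[-241,515,0,0,0,36.5],[-248,532,0,0,0,36.5],[-248,532,0,0,0,36.5],[-248,532,0,0,0,36.5],[-248,532,0,0,0,36.5]]]'

```text
clock: 10.75
eef_pos: [644.1, -175.9, 227.8]
tool_rot: [-3.139, 0.002, 0.223]
force: [0.7, -0.2, -0.4]
width: 85.2
```

```bash
python3 go.py 645.3 -177.5 120 12.8
python3 - <<'E'
from m2 import *
im=get_image('wrist');save('w5.png',im);P=pts(im);X,Y,Z=np.moveaxis(P,-1,0)
hsv=cv2.cvtColor(im['pixels'],cv2.COLOR_RGB2HSV).astype(int);H,S,V=np.moveaxis(hsv,-1,0)
def uv(m): v,u=np.nonzero(m); return np.stack([u,v],-1)
print('cam',im['pose'][:3,3].round(0))
box=(X>600)&(X<700)&(Y>-285)&(Y<-80)&(Z>45)&(Z<78)
d=box&(V<75);q=cast(im,uv(d),60)[:,:2];c=q.mean(0);w=np.linalg.svd(q-c)[2][0];w*=np.sign(w[1]);t=(q-c)@w
print('rod',c,w,'bare end',c+w*t.min(),c+w*(t.min()+90),'z',np.median(Z[d]))
cu=box&(H<15)&(S>120)&(V>80);k=cast(im,uv(cu),60)[:,:2].mean(0);print('coil',k,'centre',k-76*w)
E
```

```text
now [ 644.1 -175.9  227.8] [-1.7986e+02  1.4000e-01  1.2800e+01] w 85.2 F [ 0.7 -0.2 -0.4] t 10.75
shift [  1.1   2.2 107.8] rv [-0.14  0.14 -0.  ] rows>= 2.5846576083699464
cam [ 630. -111.  370.]
rod [ 649.61604408 -192.55299723] [-0.22380539  0.97463385] bare end [ 667.23270236 -269.27050379] [ 647.09021719 -181.55345704] z 64.33921477295388
coil [ 629.81805057 -105.62783366] centre [ 646.82726027 -179.70000647]
```

View pics/w5.png

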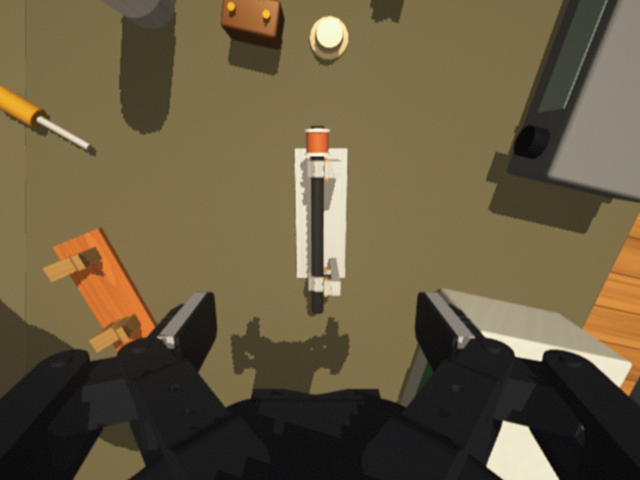

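The rod runs straight up the image at column 317, centred between the fingers. Descending.

>>> arm_command --rows '[[[1,2.5,0,0,0,0],[1,2.5,10,0,0,0],[1,2.5,30,0,0,0],[1,2.5,60,0,0,0],[1,2.5,90,0,0,0],[1,2.5,115,0,0,0],[1,2.5,135,0,0,0],[1,2.5,150,0,0,0],[1,2.5,165,0,0,0],[1,2.5,177,0,0,0],[1,2.5,182,0,0,0],[1,2.5,184,0,0,0],[1,2.5,184,0,0,0]]]'

```text
clock: 11.88
eef_pos: [646.5, -179.3, 45.2]
tool_rot: [-3.142, 0.0, 0.223]
force: [-0.2, -0.4, 0.1]
width: 85.2
```

```bash
python3 go.py 645.8 -178 41 12.8
python3 - <<'E'
from m2 import *
im=get_image('wrist');save('w6.png',im)
E
```

```text
now [ 646.5 -179.3   45.2] [-1.800e+02  1.000e-02  1.277e+01] w 85.2 F [-0.2 -0.4  0.1] t 11.88
shift [-0.4 -1.4  4.2] rv [-0.    0.01 -0.03] rows>= 0.10582672295973905
```

View pics/w6.png

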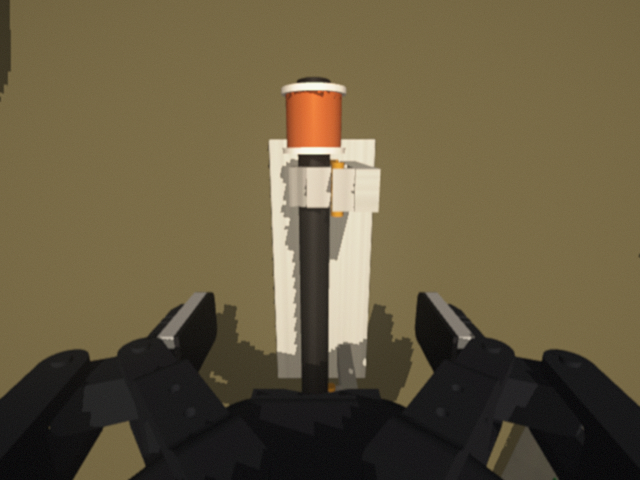

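>>> arm_command --rows '[[[-0.5,-1,2,0,0,0],[-0.5,-1,4,0,0,0],[-0.5,-1,4,0,0,0]]]'

```text
clock: 12.18
eef_pos: [645.9, -178.5, 41.6]
tool_rot: [3.142, -0.0, 0.223]
force: [-0.5, -0.4, -0.4]
width: 85.2
```

>>> arm_command --rows '[[[0,0,0,0,0,0],[0,0,0,0,0,0],[0,0,0,0,0,0],[0,0,0,0,0,0],[0,0,0,0,0,0],[0,0,0,0,0,0],[0,0,0,0,0,0],[0,0,0,0,0,0],[0,0,0,0,0,0],[0,0,0,0,0,0],[0,0,0,0,0,0],[0,0,0,0,0,0]]]' --claw -1

```text
clock: 13.18
eef_pos: [645.9, -178.7, 41.4]
tool_rot: [3.142, -0.0, 0.223]
force: [-1.0, -0.3, 2.9]
width: 10.1
```

```bash
python3 go.py 645.8 -178 41 12.8
python3 - <<'E'
from m2 import *
im=get_image('wrist');save('w7.png',im)
im=get_image('side');save('s7.png',im)
p=cv2.cvtColor(im['pixels'][190:330,360:520],cv2.COLOR_RGB2BGR);cv2.imwrite('pics/s7c.png',cv2.resize(p,None,fx=4,fy=4,interpolation=cv2.INTER_CUBIC))
E
```

```text
now [ 645.9 -178.7   41.4] [180.    -0.    12.76] w 10.1 F [-1.  -0.3  2.9] t 13.18
shift [ 0.1 -0.7  0.4] rv [ 0.   -0.   -0.04] rows>= 0.01886620172404725
```

View pics/w7.png

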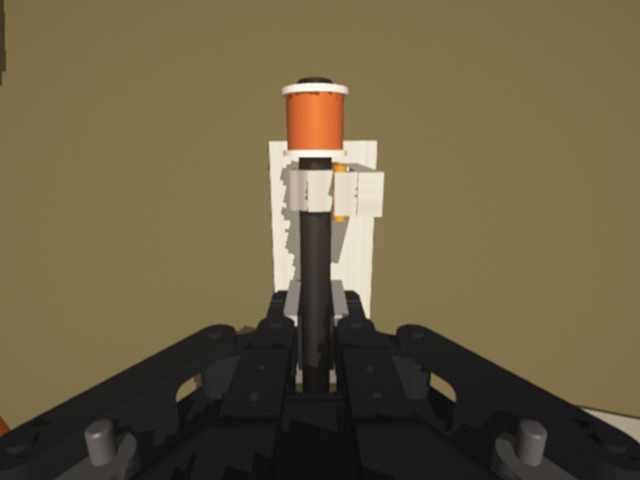

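View pics/s7c.png

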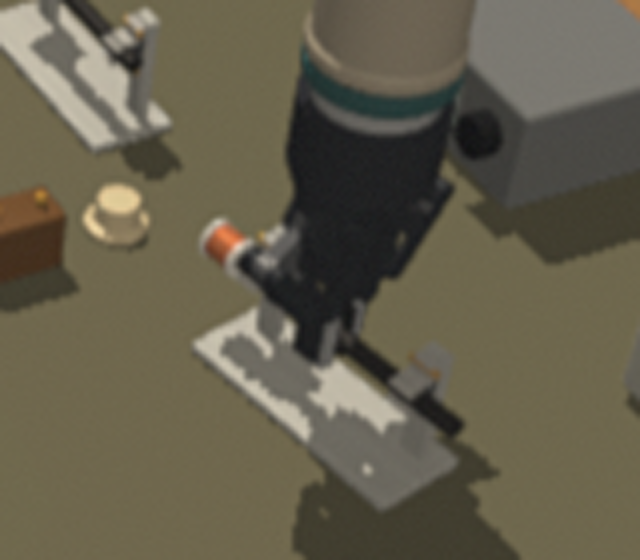

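The rod is gripped: the opening reads 10.1 mm, low by the same 1.7 mm or so as it read on the 34 mm shield. Pulling level and straight forward.

>>> arm_command --rows '[[[-2,0,0,0,0,0],[-4,0,0,0,0,0],[-6,0,0,0,0,0],[-8,0,0,0,0,0],[-10,0,0,0,0,0],[-12,0,0,0,0,0],[-14,0,0,0,0,0],[-16,0,0,0,0,0],[-19,0,0,0,0,0],[-22,0,0,0,0,0],[-26,0,0,0,0,0],[-30,0,0,0,0,0],[-35,0,0,0,0,0],[-40,0,0,0,0,0],[-45,0,0,0,0,0],[-45,0,0,0,0,0],[-45,0,0,0,0,0]]]'

```text
clock: 14.7
eef_pos: [601.7, -188.8, 41.4]
tool_rot: [-3.142, 0.0, 0.222]
force: [0.7, -0.2, -2.1]
width: 10.0
```

```bash
python3 go.py 422.9 -322.6 150 34.2
python3 - <<'E'
from m2 import *
im=get_image('wrist');save('w8.png',im)
im=get_image('side');save('s8.png',im)
p=cv2.cvtColor(im['pixels'][190:330,360:520],cv2.COLOR_RGB2BGR);cv2.imwrite('pics/s8c.png',cv2.resize(p,None,fx=4,fy=4,interpolation=cv2.INTER_CUBIC))
E
```

```text
now [ 601.7 -188.8   41.4] [-180.      0.     12.73] w 10.0 F [ 0.7 -0.2 -2.1] t 14.7
shift [-203.8   91.1 -108.6] rv [ -0.     0.   -21.47] rows>= 5.954350014240699
```

View pics/w8.png

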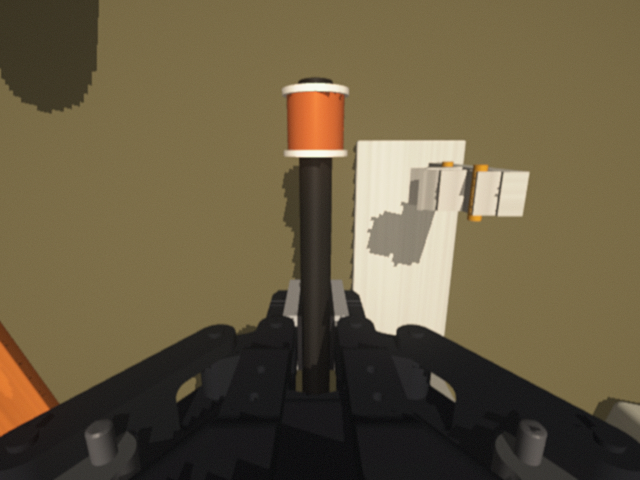

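View pics/s8c.png

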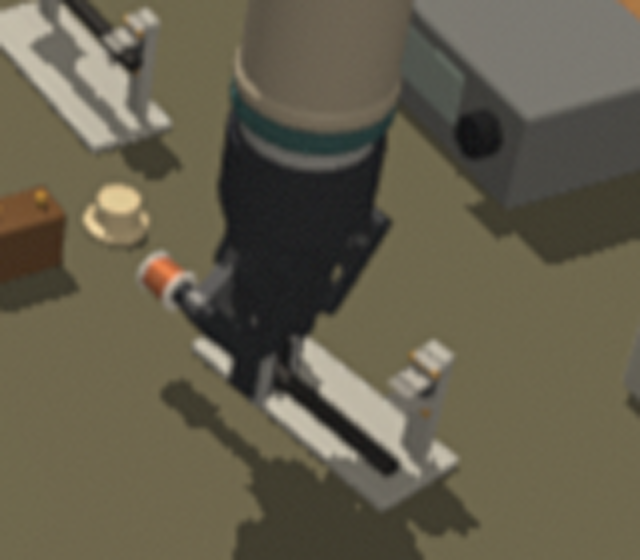

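The rod came out cleanly and level. Now lift, carry to above the cradle and turn.

>>> arm_command --rows '[[[-2,0,-10,0,0,0],[-4,0,-30,0,0,0],[-8,0,-60,0,0,0],[-16,4,-85,0,0,-1],[-32,11,-100,0,0,-3],[-52,21,-108,0,0,-5],[-74,31,-109,0,0,-7],[-96,41,-109,0,0,-10],[-118,51,-109,0,0,-12],[-140,61,-109,0,0,-14],[-160,71,-109,0,0,-17],[-180,80,-109,0,0,-19],[-195,87,-109,0,0,-21.5],[-204,91,-109,0,0,-21.5],[-204,91,-109,0,0,-21.5],[-204,91,-109,0,0,-21.5],[-204,91,-109,0,0,-21.5]]]'

```text
clock: 16.22
eef_pos: [424.5, -321.4, 150.5]
tool_rot: [3.141, -0.001, 0.599]
force: [0.1, 0.6, -1.3]
width: 9.9
```

```bash
python3 go.py 422.9 -322.6 150 34.2
python3 - <<'E'
from m2 import *
def uv(m): v,u=np.nonzero(m); return np.stack([u,v],-1)
for n in ('top','wrist','side'):
    im=get_image(n);save(n+'9.png',im);P=pts(im);X,Y,Z=np.moveaxis(P,-1,0)
    hsv=cv2.cvtColor(im['pixels'],cv2.COLOR_RGB2HSV).astype(int);H,S,V=np.moveaxis(hsv,-1,0)
    cu=(H<15)&(S>120)&(V>80)&(Z>140)&(Z<195)&(X>300)&(X<480)&(Y<-200)&(Y>-300)
    if cu.sum()>10: print(n,'coil',cast(im,uv(cu),169)[:,:2].mean(0).round(1),cu.sum(),P[cu].mean(0).round(1))
E
```

```text
now [ 424.5 -321.4  150.5] [ 1.7997e+02 -7.0000e-02  3.4320e+01] w 9.9 F [ 0.1  0.6 -1.3] t 16.22
shift [-2.   0.1  0.5] rv [ 0.03 -0.07  0.12] rows>= 0.04998034843205362
top coil [ 385.6 -262.4] 119 [ 385.4 -260.9  173.6]
wrist coil [ 383.1 -260.4] 3390 [ 383.3 -260.8  175.8]
side coil [ 379.6 -255. ] 94 [ 376.6 -261.1  176.1]
```

View pics/wrist9.png

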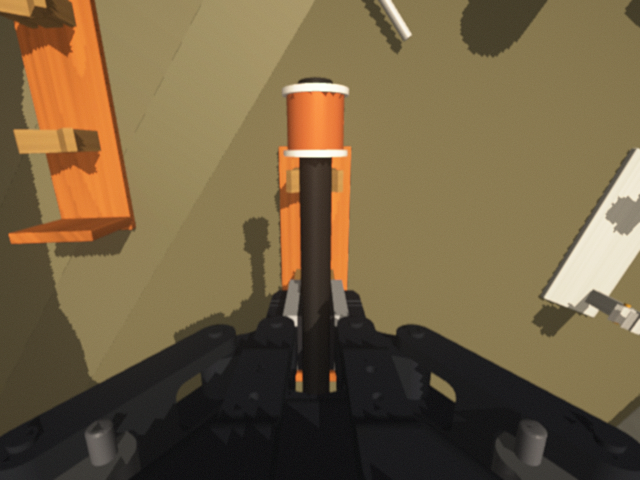

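View pics/side9.png

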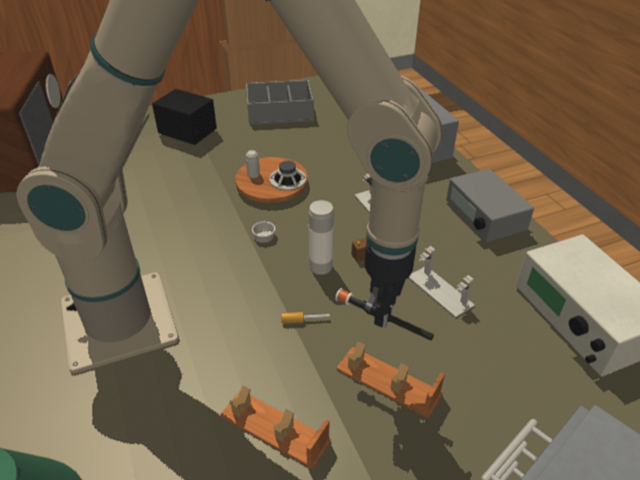

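In the wrist view the notch and base are centred at column 315 and the rod at 316, so they are aligned. Lowering to just above the notches.

>>> arm_command --rows '[[[-1,-1.5,5,0,0,0],[-1,-1.5,20,0,0,0],[-1,-1.5,40,0,0,0],[-1,-1.5,60,0,0,0],[-1,-1.5,80,0,0,0],[-1,-1.5,95,0,0,0],[-1,-1.5,107,0,0,0],[-1,-1.5,115,0,0,0],[-1,-1.5,119,0,0,0],[-1,-1.5,121,0,0,0],[-1,-1.5,122,0,0,0],[-1,-1.5,122,0,0,0],[-1,-1.5,122,0,0,0],[-1,-1.5,122,0,0,0]]]'

```text
clock: 17.53
eef_pos: [421.8, -321.9, 28.9]
tool_rot: [3.141, -0.0, 0.598]
force: [-0.3, 0.1, -0.7]
width: 9.9
```

```bash
python3 go.py 422.9 -322.6 20 34.2
python3 - <<'E'
from m2 import *
im=get_image('wrist');save('w10.png',im)
im=get_image('side');save('s10.png',im)
p=cv2.cvtColor(im['pixels'][310:430,320:460],cv2.COLOR_RGB2BGR);cv2.imwrite('pics/s10c.png',cv2.resize(p,None,fx=5,fy=5,interpolation=cv2.INTER_CUBIC))
E
```

```text
now [ 421.8 -321.9   28.9] [ 1.7994e+02 -2.0000e-02  3.4260e+01] w 9.9 F [-0.3  0.1 -0.7] t 17.53
shift [0.6 1.2 8.9] rv [ 0.06 -0.02  0.06] rows>= 0.21608093962043792
```

View pics/w10.png

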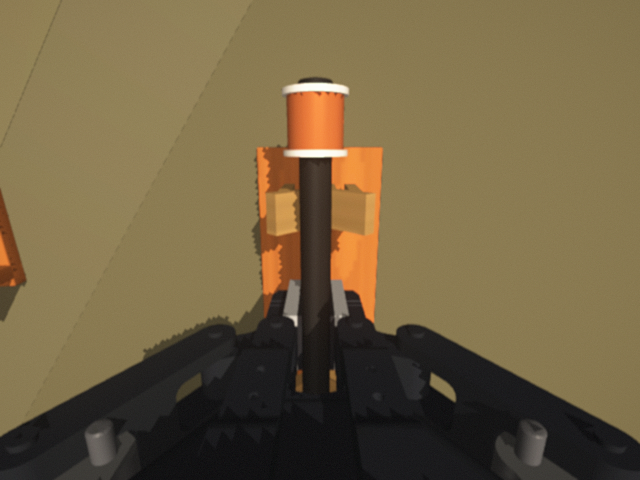

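View pics/s10c.png

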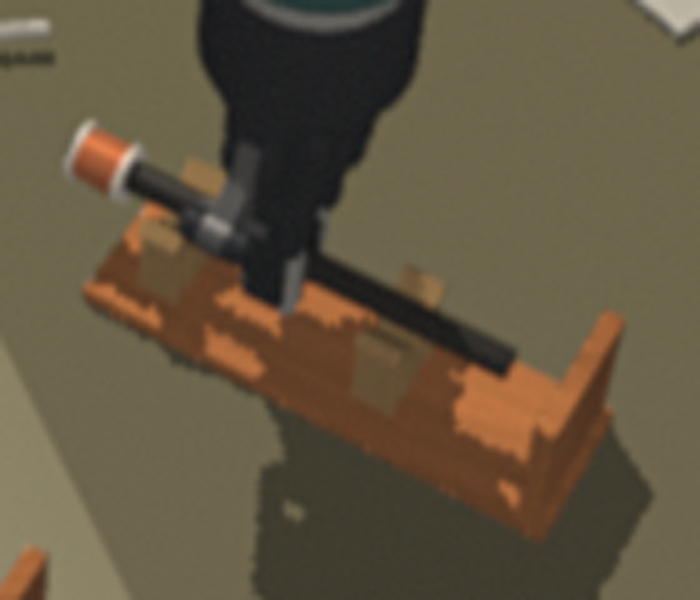

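The notch and base are now centred at about column 320.5 and the rod at 316, so the rod sits about 2 mm to the left. I'll correct by +1.8 along tool x and lower slowly.

>>> arm_command --rows '[[[1.8,0,0,0,0,0],[1.8,0,1.5,0,0,0],[1.8,0,3,0,0,0],[1.8,0,4.5,0,0,0],[1.8,0,5.5,0,0,0],[1.8,0,6.5,0,0,0],[1.8,0,7,0,0,0],[1.8,0,7,0,0,0],[1.8,0,7,0,0,0]]]'

```text
clock: 18.38
eef_pos: [422.8, -320.7, 21.3]
tool_rot: [-3.141, 0.0, 0.598]
force: [-0.6, -0.6, -1.5]
width: 9.8
```

```bash
python3 go.py 422.9 -322.6 20 34.2
python3 - <<'E'
from m2 import *
im=get_image('wrist');save('w11.png',im)
E
```

```text
now [ 422.8 -320.7   21.3] [-179.99    0.     34.25] w 9.8 F [-0.6 -0.6 -1.5] t 18.38
shift [-1.   1.6  1.3] rv [-0.01  0.    0.05] rows>= 0.05503503030138206
```

View pics/w11.png

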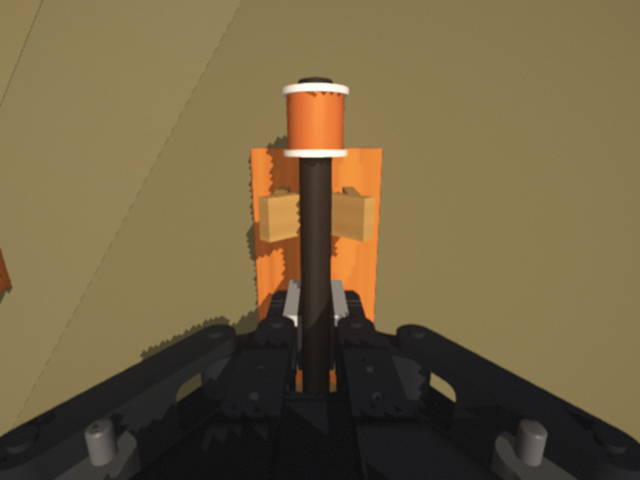

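>>> arm_command --rows '[[[0,0,0.5,0,0,0],[0,0,1,0,0,0],[0,0,1.3,0,0,0],[0,0,1.5,0,0,0],[0,0,1.5,0,0,0],[0,0,1.5,0,0,0]]]'

```text
clock: 18.93
eef_pos: [423.0, -320.6, 20.0]
tool_rot: [3.141, -0.0, 0.598]
force: [0.3, 0.3, 2.6]
width: 9.9
```

The notch is centred at column 317 and the contact force is rising gently. A touch lower, then release.

>>> arm_command --rows '[[[0,0,0.4,0,0,0],[0,0,0.6,0,0,0],[0,0,0.6,0,0,0]]]'

```text
clock: 19.18
eef_pos: [423.0, -320.7, 19.9]
tool_rot: [3.141, -0.0, 0.598]
force: [-0.6, 2.2, 9.0]
width: 9.9
```

>>> arm_command --rows '[[[0,0,0,0,0,0],[0,0,0,0,0,0],[0,0,0,0,0,0],[0,0,0,0,0,0],[0,0,0,0,0,0],[0,0,0,0,0,0]]]' --claw 0.1

```text
clock: 19.68
eef_pos: [422.8, -320.6, 19.1]
tool_rot: [-3.141, 0.0, 0.598]
force: [-0.8, 0.4, -0.1]
width: 47.0
```

Run:
```python
from m2 import *
im=get_image('wrist');save('w12.png',im)
```

```text
(no output)
```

View pics/w12.png

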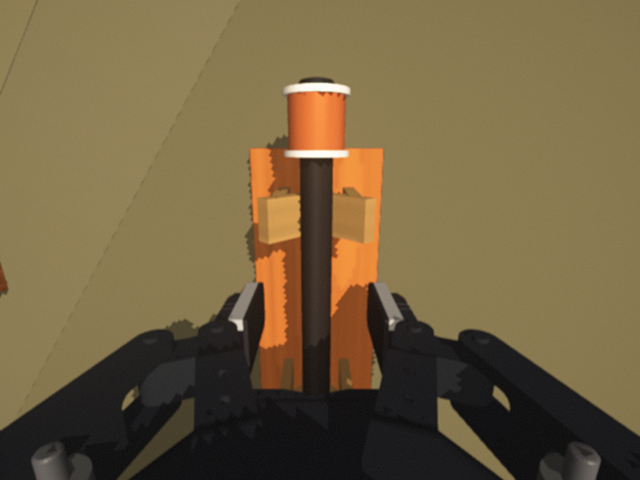

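The fingers are clear and the rod rests in the notches. Retreating straight up.

>>> arm_command --rows '[[[0,0,-5,0,0,0],[0,0,-15,0,0,0],[0,0,-35,0,0,0],[0,0,-65,0,0,0],[0,0,-100,0,0,0],[0,0,-135,0,0,0],[0,0,-165,0,0,0],[0,0,-190,0,0,0],[0,0,-210,0,0,0],[0,0,-210,0,0,0],[0,0,-210,0,0,0],[0,0,-210,0,0,0]]]'

```text
clock: 20.73
eef_pos: [422.4, -320.2, 229.0]
tool_rot: [-3.141, 0.0, 0.598]
force: [-0.2, -0.3, -1.0]
width: 47.2
```

Run:
```python
from m2 import *
def uv(m): v,u=np.nonzero(m); return np.stack([u,v],-1)
for n in ('top','side','wrist'):
    im=get_image(n);save(n+'13.png',im);P=pts(im);X,Y,Z=np.moveaxis(P,-1,0)
    hsv=cv2.cvtColor(im['pixels'],cv2.COLOR_RGB2HSV).astype(int);H,S,V=np.moveaxis(hsv,-1,0)
    cu=(H<15)&(S>120)&(V>80)&(Z>36)&(Z<60)&(X>360)&(X<400)&(Y<-235)&(Y>-275)
    if cu.sum()>10: print(n,'coil',cast(im,uv(cu),38.5)[:,:2].mean(0).round(1),cu.sum(),P[cu].mean(0).round(1))
    d=(V<70)&(Z>30)&(Z<60)&(X>360)&(X<490)&(Y<-235)&(Y>-415)
    if d.sum()>20:
        q=cast(im,uv(d),38.5)[:,:2];c=q.mean(0);w=np.linalg.svd(q-c)[2][0];w*=np.sign(w[1]);t=(q-c)@w
        print(n,'rod',c.round(1),w.round(3),np.degrees(np.arctan2(w[1],w[0])).round(1),'ends',(c+w*t.min()).round(1),(c+w*t.max()).round(1))
    if n=='side':
        p=cv2.cvtColor(im['pixels'][310:430,320:460],cv2.COLOR_RGB2BGR);cv2.imwrite('pics/s13c.png',cv2.resize(p,None,fx=5,fy=5,interpolation=cv2.INTER_CUBIC))
```

```text
top coil [ 381.5 -258.6] 69 [ 381.3 -256.9   44.8]
top rod [ 426.1 -324.1] [-0.56   0.829] 124.0 ends [ 463.6 -379.7] [ 390.2 -271. ]
side coil [ 378.4 -254.1] 78 [ 375.6 -259.7   46.2]
side rod [ 431.8 -334.8] [-0.572  0.821] 124.9 ends [ 473.  -393.9] [ 384.3 -266.5]
wrist coil [ 381.7 -259.4] 414 [ 381.8 -259.5   45.5]
wrist rod [ 428.  -328.2] [-0.562  0.827] 124.2 ends [ 474.3 -396.3] [ 388.2 -269.6]
```

View pics/s13c.png

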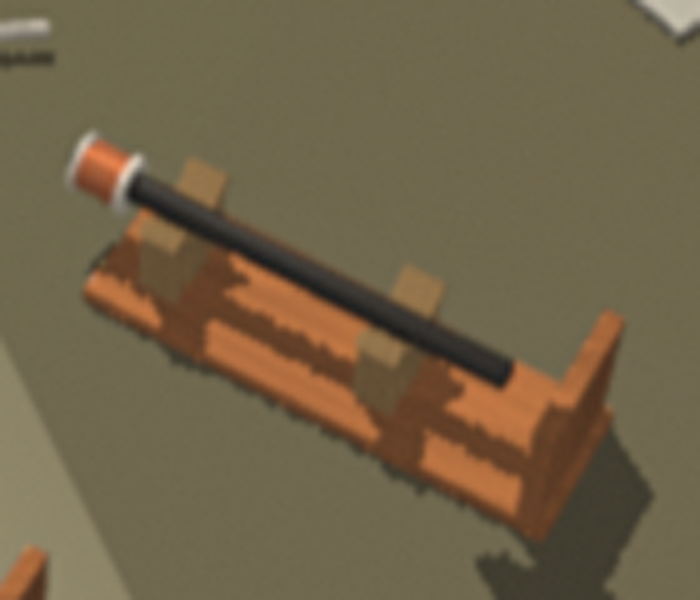

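View pics/side13.png

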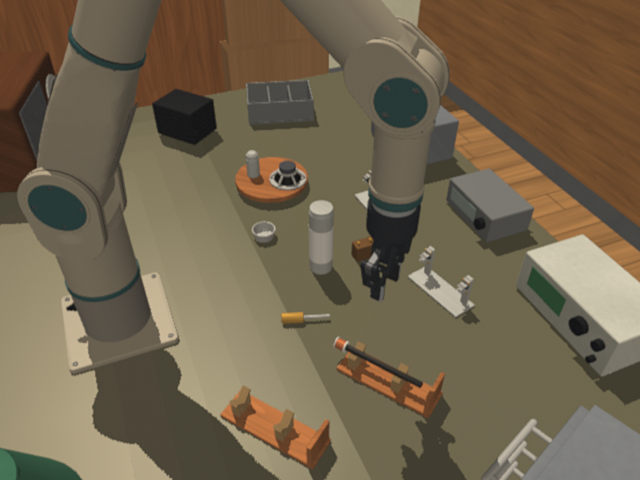

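The coil rod lies in both notches and the numbers agree: its middle is at about (424,-322) against a measured seat of (423,-323), and its direction is 124.2° against 124.2°. The shield stands and the arm is clear, so I'm handing in.

Run:
```python
from h import *
print(order.finish_job(), sensors.read_state()['clock'])
```

```text
the job is handed in; nothing more can be done
the job is handed in; nothing more can be done
```

The job is handed in, at about 21 s of the 61 s allowed; no verdict came back. The shield went onto the free part of the turntable first. Then I pulled the coil rod 45 mm level and forward out of its clips and laid it in both notches of the far cradle, its bare end towards the end stop. Wrist force peaked at 9 N in the readings during set-down.

**Last checks:**
- **Rod position:** its middle is at about (424, -322) mm against a measured seat of (423, -323). Its direction is 124.2° against a groove direction of 124.2°.
- **Shield:** the side view shows it upright on the turntable, clear of the speaker. By the TCP position at release, its axis is about 50 mm from the turntable's centre.
- **Everything else:** the other things look unmoved in the final side view, judged by eye only; the plain rod was mostly hidden behind the arm. The arm is clear, about 230 mm up.

**Disagreements:** the cameras differed by about 3 to 6 mm in places. In the last check the side view put the coil 3 to 5 mm from the other two and gave 124.9° for the rod. I averaged the cameras or relied on the wrist view to align the grasp and the placing.

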